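Break down a turret tool kit into its trays

TASK

Break the tool kit down: take the stack apart one piece at a time and set the hexagon nut, the round ring and the square block, same way up as now, each flat inside the low blue tray of its own outline. Pull the tall cutter cartridge with the brass tip straight up out of its sprung clip and stand it upright in the small deep blue tray, leaving the blanking plug in its clip. Set the pieces down, do not drop them.

Things in the scene. Friction and masses are not known exactly. Their poses are not given: they have to be found in the camera images.
- nut: Bright steel hexagon nut, 30 mm across flats, 34.6 mm across corners, 28 mm high, about 0.13 kg, at first on top of the stack (on the ring). Origin: centre of its underside; z up; its own x axis passes through the middle of a flat, so flats face every 60 degrees from x.
- ring: Black steel ring, 46 mm outside diameter, 22 mm bore, 32 mm high, about 0.25 kg, at first in the middle of the stack (under the nut, on the block). Origin: centre of its underside; z up along the bore.
- block: Black steel square block with four corner screws, 58 x 58 mm, 32 mm high, about 0.5 kg, bottom of the stack, at first on the bench. Origin: centre of its underside; x and y square to its sides, z up.
- cartridge: Black steel cutter cartridge upright in either pocket of the strip, 28 (x) x 16 (y) x 64 mm, 0.16 kg. Origin: centre of underside; axes as the strip's. Flat sides 19 to 50 mm up (pocket walls end at 20 mm); above, a step at the -x end with a brass tip. A sprung detent on its -x side holds a 22 mm waist below 19 mm: pull straight up 25 mm (it gives way at 5 to 15 N).
- plug: Black steel blanking plug with a low round cap, 28 x 16 x 32 mm, in the other pocket of the clip strip, 56 mm from the cartridge along the strip. It stays there. Origin: centre of its underside, z up.
- strip: Aluminium clip strip, fixed to the bench, 130 mm along its y, 70 mm along its x (from -41 to +29 mm), its walls and detents up to 24 mm above the bench. Two pockets at y = -28 and +28 mm, floors 4 mm above the bench. Origin: on the bench midway between the pockets.
- tray_hex: Low blue hexagonal tray for the nut, fixed to the bench: inside 48 mm across flats, floor 4 mm above the bench, rim 8 mm above the bench and 4 mm thick. Origin: centre of its underside, on the bench; z up; x through the middle of a side.
- tray_round: Low blue round tray for the ring, fixed to the bench: inside diameter 64 mm, outside 72 mm, floor 4 mm above the bench, rim 8 mm above the bench. Origin: centre of its underside, on the bench; z up.
- tray_square: Low blue square tray for the block, fixed to the bench: inside 76 x 76 mm, outside 84 x 84 mm, floor 4 mm above the bench, rim 8 mm above the bench. Origin: centre of its underside, on the bench; x and y square to its sides, z up.
- tray_deep: Small deep blue rectangular tray for the cartridge, fixed to the bench: inside 44 mm along its x and 32 mm along its y, walls 4 mm thick, floor 4 mm and rim 19 mm above the bench. Origin: centre of its underside, on the bench; z up.
Not all that is in view belongs to the job. Leave any red look-alike of the block alone.

How it is judged (in metres and radians):
At the end, for the whole second after the job is handed in: Nut in the hexagonal, ring in the round, block in the square tray (13 mm from centre, 0.06 rad upright), cartridge in the deep tray (12 mm, 0.1 rad), undersides within 3 mm of the tray floors, all at rest; plug within 8 mm of its start and upright (horizontal distance between nut and tray_hex below 0.013 m and z of nut in the frame of tray_hex between 0.001 and 0.007 m and angle between each of nut, ring, block's own z axis and vertical below 0.06 rad and linear speed of each of nut, ring, block, cartridge below 0.02 m/s and horizontal distance between ring and tray_round below 0.013 m and z of ring in the frame of tray_round between 0.001 and 0.007 m and horizontal distance between block and tray_square below 0.013 m and z of block in the frame of tray_square between 0.001 and 0.007 m and horizontal distance between cartridge and tray_deep below 0.012 m and z of cartridge in the frame of tray_deep between 0.001 and 0.007 m and angle between cartridge's own z axis and vertical below 0.1 rad and distance of plug from where it was at the start of the episode below 0.008 m and angle between plug's own z axis and vertical below 0.15 rad); the robot touches nothing.
It fails at once if the ring is carried off with the nut still on it (distance between nut and ring below 0.045 m and z of nut in the frame of ring above 0.02 m and horizontal distance between ring and block above 0.03 m).
It fails at once if the block is carried off with the ring still on it (distance between ring and block below 0.045 m and z of ring in the frame of block above 0.02 m and distance of block from where it was at the start of the episode above 0.04 m).
It fails at once if the plug is pulled from its clip (moved more than 12 mm) (distance of plug from where it was at the start of the episode above 0.012 m).
It fails at once if a piece is dropped: it falls free, faster than 0.7 m/s (a fall of about 25 mm) ((linear speed of nut above 0.7 m/s and contact force between nut and the fingers below 0.05 N) or (linear speed of ring above 0.7 m/s and contact force between ring and the fingers below 0.05 N) or (linear speed of block above 0.7 m/s and contact force between block and the fingers below 0.05 N) or (linear speed of cartridge above 0.7 m/s and contact force between cartridge and the fingers below 0.05 N)).
It also fails if it takes over 102 s, if anything falls off the work surface, if the arm or the gripper's body presses on something with over 40 N, if the wrist force passes 120 N, or if a joint passes its speed limit or range.

ROBOT

A 6-joint arm with a two-finger parallel gripper is mounted at the origin on the work surface. World frame = base frame: x ahead of the robot, y to its left, z up, the work surface at z = 0. Lengths are in mm, angles in rad, forces in N, time in s.
With the tool pointing down it reaches from about 350 to 975 mm from the base axis. Payload 7.1 kg.
Tool frame: the origin (TCP) lies at the very end of the fingers, on their centre line; the grasp point (between the pads) lies ctrl.hold_point_z behind it (ctrl.hold_point_z is the distance from the TCP to the grasp point, in mm); z points along the fingers, y is the line along which they close (so a half turn about z gives the same grasp; the last joint's range is limited). The gripper opens to 88 mm and grips with 3 to 60 N. Pads are 20 mm wide; open, the fingers measure 115 mm over their backs; the gripper's body (75 mm by 178 mm) begins 61 mm behind the grasp point.
Start: joints at [1.165, 0.423, 1.63, -0, 1.089, -0.019], TCP at [235.734, 578.821, 222.675] pointing down, gripper open.
Joint ranges: [-3, 3], [-0.9, 2.11], [0.09, 2.58], [-1.31, 4.45], [0.11, 2.69], [-2.54, 2.54]. Speed limits (rad/s): [2.39, 2.39, 3.01, 3.14, 3.14, 3.14].

INTERFACE

Orientations are given as a rotation vector (axis times angle).
In Python, from workcell import ctrl gives the robot as it stands. The module is installed in compiled form; this text tells all that it offers.
- The arm moves only by the shell command python3 -m creep 'ROWS'. ROWS is JSON, a list of rows, each an object with "translation": the shift along the tool's x, y, z in mm, a list of three; "angular": the turn, a rotation vector about the tool's x, y, z in rad, a list of three; "jaw": the opening, from 0 (shut) to 1 (fully open). A call has exactly 8 rows; each row is the pose to reach, as a shift and turn from the pose commanded when the call began, along the tool's axes at that moment; what a row does not reach only later rows make up. A row lasts 1/8 s, in which the tool goes at most 62.5 mm and 10.7 degrees, less where a joint would pass 70% of its speed; a pose out of reach is approached as far as the arm can. A call with a gripper value outside its range is refused whole. The fingers move at their own pace and stop on an object; the grip force is fixed at half the most. Time passes only in rows, so rows that repeat a pose let the fingers close, or fill a call up. It gives the time, the measured TCP pose, the force, the opening and the grip force at its end, in the units of the state.
- ctrl.get_obs(): the state, without advancing time (a new reading comes with each control period).
- ctrl.get_image(name): name is "scene" or "top" or "wrist"; returns the picture (480x640x3 uint8, red, green, blue); there is no depth.
- ctrl.camera_info(name): a dict with "camera_matrix" (3x3 intrinsics, pixels), "world_from_camera" (4x4, takes a point from camera to world coordinates). Camera axes: x right, y up, looking along -z (the intrinsics and any distortion apply to the point x, -y, -z); pixel columns grow to the right and rows downward; lengths in mm; the calibration is good to about 2 mm. The wrist camera is an equidistant fisheye: a pixel r from the principal point sees the ray r / f radians off the axis. A picture is of the moment at which its call begins: read the wrist's pose just before it. camera_info takes no time and is no camera call; for the wrist camera it gives the pose at the moment of the call.
- ctrl.close_job(): hands the job in; it is judged then, once.
Trained networks look in the newest picture that a camera, given by its name, has taken for a name from the list of things; names that differ only in an ending like _2 or _b are one class to them, and where a whole thing is asked for, a point or a joint stands for the part that bears it (a point fixed in the world has none). Each returns a list of dicts, best first, with "score" (0 to 1); they miss things now and then, are a little off and sometimes report something else, mostly with a low value. They report only what shows in the picture. A call takes as long as a camera call. They do not tell look-alikes from the thing itself.
- ctrl.look_for(camera, label): "rect" ([left, top, right, bottom] in pixels, round what is visible of it).
The state is a dict: "t": time; "qpos": joint angles; "qvel": joint speeds; "joint_torque": joint torques, N m; "ee_pos": TCP position; "orientation": TCP orientation; "ft_force": force on the tool from outside, world axes, zero at the start; "moment": the same for the moment, N m; "width": finger opening in mm; "grasp_force": force on a finger pad.
Only numpy, scipy, OpenCV 4.12 (cv2) and the standard library are available. Lean on these libraries where they do the work, as an engineer would, in place of code of your own. Each camera call takes 0.05 s, during which the arm holds its last target. There are 200 camera calls.

## Working session

There is one attempt and no reset: what is moved stays moved. The work goes in short steps, Python scripts to look and compute and a shell command to move; the robot and the scene stay as the last step left them, time stands still between calls to the robot, and variables do not carry over. Pictures are saved under pics/ and viewed, at most 14 in all, crops included, and the job is handed in when it is done.

```bash
mkdir -p pics; python3 - <<'E'
from workcell import ctrl
import cv2,numpy as np
print(ctrl.hold_point_z, ctrl.get_obs())
for c in ["scene","top"]:
    im=ctrl.get_image(c); cv2.imwrite(f"pics/{c}0.png",im[:,:,::-1])
    i=ctrl.camera_info(c); print(c,np.round(i["camera_matrix"],1).tolist(),np.round(i["world_from_camera"],3).tolist(),[k for k in i])
    for l in ["nut","ring","block","cartridge","plug","strip","tray_hex","tray_round","tray_square","tray_deep"]:
        print(l,[(np.round(d["rect"]).astype(int).tolist(),round(d["score"],2)) for d in ctrl.look_for(c,l)][:3])
E
```

```text
18.700000000000003 {'t': 0.0, 'qpos': array([ 1.16498892e+00,  4.23837570e-01,  1.63067584e+00,  1.07774537e-05,
        1.08861902e+00, -1.89910587e-02]), 'qvel': array([ 0.00136063, -0.00067246, -0.00039449,  0.00047404,  0.00095883,
       -0.00154224]), 'joint_torque': array([ 7.69199614e-04, -5.44623971e+01, -2.73673725e+01,  6.44627865e-02,
        2.26628745e-02, -1.11826409e-04]), 'ee_pos': array([235.52469507, 578.32317114, 221.90931252]), 'orientation': array([-6.03772019e-01, -3.08268717e+00,  2.36090416e-03]), 'ft_force': array([0.28673359, 0.79084134, 0.20541324]), 'moment': array([ 0.00998312, -0.00383513, -0.01010773]), 'grasp_force': 0.0, 'width': 88.03292260880959}
scene [[572.4, 0.0, 309.5], [0.0, 572.4, 225.7], [0.0, 0.0, 1.0]] [[0.475, -0.589, 0.654, 1247.968], [0.88, 0.301, -0.367, -439.503], [0.02, 0.75, 0.662, 780.757], [0.0, 0.0, 0.0, 1.0]] ['camera_matrix', 'world_from_camera']
nut [([184, 228, 200, 250], 0.93)]
ring [([178, 240, 207, 268], 0.75)]
block [([228, 222, 260, 254], 0.97), ([177, 252, 216, 286], 0.78), ([117, 231, 162, 271], 0.71)]
cartridge []
plu
[... 210 characters left out ...]
, 233, 448, 257], 0.58)]
top [[509.9, 0.0, 322.1], [0.0, 509.9, 237.2], [0.0, 0.0, 1.0]] [[-0.004, 0.994, -0.111, 418.114], [-0.999, -0.009, -0.042, -46.566], [-0.043, 0.111, 0.993, 930.084], [0.0, 0.0, 0.0, 1.0]] ['camera_matrix', 'world_from_camera']
nut [([460, 242, 482, 261], 0.92)]
ring [([451, 239, 478, 266], 0.79)]
block [([477, 176, 518, 215], 0.96), ([445, 234, 482, 273], 0.83), ([490, 285, 533, 321], 0.68)]
cartridge [([298, 257, 310, 273], 0.45)]
plug [([329, 265, 341, 284], 0.68)]
strip [([277, 247, 355, 298], 0.64)]
tray_hex [([153, 245, 184, 273], 0.71)]
tray_round [([298, 162, 339, 203], 0.59)]
tray_square [([389, 151, 444, 199], 0.74)]
tray_deep [([204, 153, 239, 191], 0.83)]
```

View pics/top0.png

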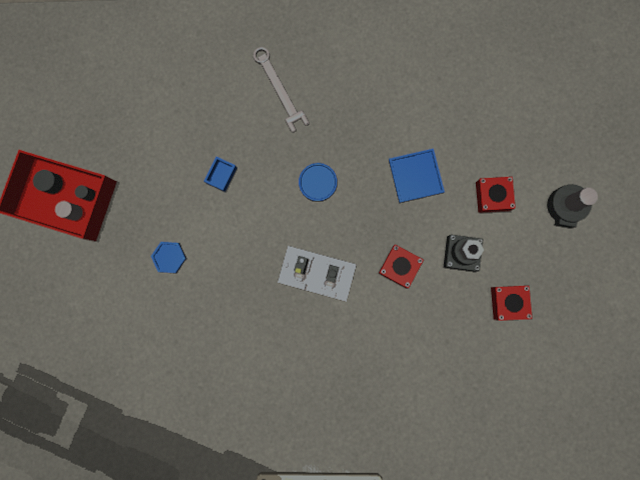

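View pics/scene0.png

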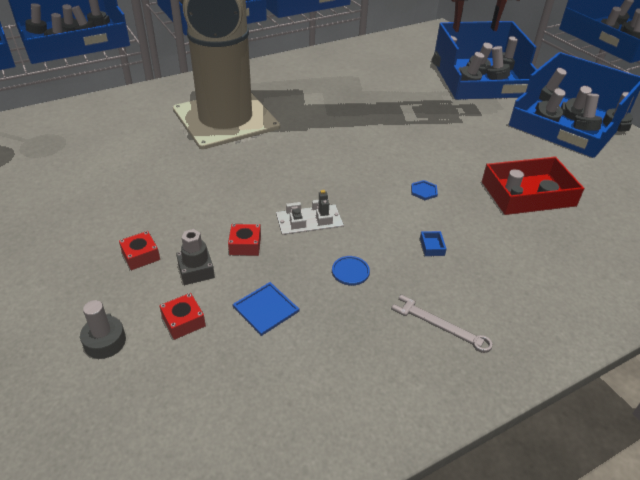

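```bash
python3 - <<'E'
import cv2
a=cv2.imread("pics/top0.png")
c=cv2.resize(a[140:330,140:540],None,fx=2,fy=2,interpolation=cv2.INTER_CUBIC)
cv2.imwrite("pics/topcrop.png",c)
E
```

```text
(no output)
```

View pics/topcrop.png

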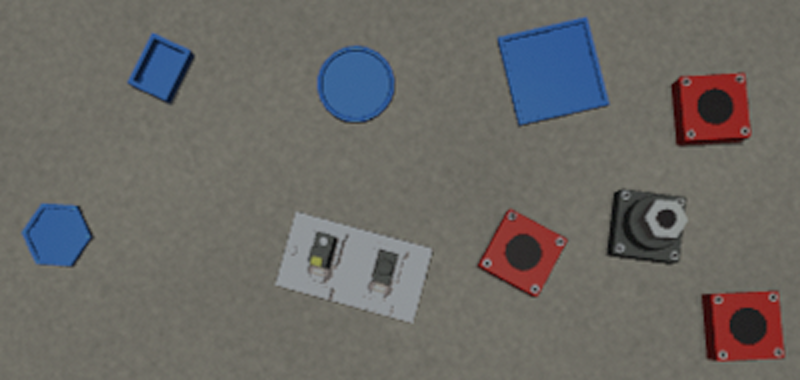

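The top view shows the stack, a black block with ring and steel nut, at (464,252). The red look-alikes are at (402,266), (497,194) and (513,303), and I leave those alone. The trays are hex (169,258), deep (221,174), round (318,182) and square (416,176). The strip is at (317,273): the cartridge with the brass tip is at (301,267) and the low-capped plug is at (333,273). The enlarged crop confirms this.

```bash
cat > h.py <<'E'
from workcell import ctrl
import cv2,numpy as np
from scipy.spatial.transform import Rotation as R
def proj(info,px,z,fish=False):
    K=np.array(info["camera_matrix"]);T=np.array(info["world_from_camera"])
    px=np.atleast_2d(np.array(px,float))
    n=(px-[K[0,2],K[1,2]])/[K[0,0],K[1,1]]
    if fish:
        r=np.linalg.norm(n,axis=1)+1e-9
        d=np.c_[n[:,0]/r*np.sin(r),-n[:,1]/r*np.sin(r),-np.cos(r)]
    else: d=np.c_[n[:,0],-n[:,1],-np.ones(len(n))]
    d=d@T[:3,:3].T; o=T[:3,3]
    return (o+d*((z-o[2])/d[:,2])[:,None])[:,:2]
def pix(info,P,fish=True):
    K=np.array(info["camera_matrix"]);T=np.array(info["world_from_camera"])
    c=(np.atleast_2d(P)-T[:3,3])@T[:3,:3]; c=c*[1,-1,-1]
    rho=np.linalg.norm(c[:,:2],axis=1)+1e-9
    n=c[:,:2]/rho[:,None]*np.arctan2(rho,c[:,2])[:,None] if fish else c[:,:2]/c[:,2:]
    return n*[K[0,0],K[1,1]]+[K[0,2],K[1,2]]
def go(x,y,z,closing=None):
    """shift & turn in tool axes to TCP x,y,z; closing=world angle (deg) of closing line (mod 180)"""
    o=ctrl.get_obs(); M=R.from_rotvec(o["orientation"])
    t=M.inv().apply(np.array([x,y,z])-o["ee_pos"])
    a=np.zeros(3)
    if closing is not None:
        y0=M.as_matrix()[:,1]; cur=np.degrees(np.arctan2(y0[1],y0[0]))
        d=(closing-cur+90)%180-90
        tz=np.array([np.cos(np.radians(cur+d)),np.sin(np.radians(cur+d)),0])
        Z=np.array([0,0,-1.]);X=np.cross(tz,Z)
        a=(M.inv()*R.from_matrix(np.c_[X,tz,Z])).as_rotvec()
    print("shift",np.round(t,1),"turn",np.round(a,3),"q6",round(o["qpos"][5],2),"t",o["t"])
E
python3 - <<'E'
from h import *
im=cv2.imread("pics/top0.png"); I=ctrl.camera_info("top")
hsv=cv2.cvtColor(im,cv2.COLOR_BGR2HSV)
m=cv2.inRange(hsv,(100,120,40),(125,255,255))
for c in cv2.findContours(m,cv2.RETR_EXTERNAL,cv2.CHAIN_APPROX_NONE)[0]:
    if cv2.contourArea(c)<200: continue
    u=np.mean(c[:,0],0); z=10 if u[0]>190 and u[0]<250 else 5
    w=proj(I,c[:,0],z).astype(np.float32)
    print(np.round(u),"rect",np.round(cv2.minAreaRect(w),1) if 0 else cv2.minAreaRect(w), "circ",cv2.minEnclosingCircle(w))
crop=lambda p:[140+p[0]/2,140+p[1]/2]
s=proj(I,[crop(p) for p in [(297,212),(433,249),(412,322),(276,285)]],4).astype(np.float32);print("strip",s,cv2.minAreaRect(s))
print("cart-top",proj(I,[298.5,270],66),proj(I,[[301,262]],66))
b=proj(I,[crop(p) for p in [(626,195),(686,200),(677,256),(620,247)]],32).astype(np.float32);print("block",b,b.mean(0),cv2.minAreaRect(b))
print("nut",proj(I,crop((666,218)),92))
i=ctrl.camera_info("wrist");print(i)
E
```

```text
[168. 257.] rect ((487.44671630859375, 277.326416015625), (63.78043746948242, 54.84872817993164), 84.57157135009766) circ ((487.27203369140625, 277.343017578125), 31.904502868652344)
[317. 182.] rect ((625.4597778320312, 1.0156898498535156), (68.63371276855469, 69.82805633544922), 89.60381317138672) circ ((624.9844360351562, 1.3431894779205322), 35.6618537902832)
[220. 174.] rect ((641.6646728515625, 181.8498992919922), (44.40236282348633, 52.94042205810547), 64.27218627929688) circ ((641.8300170898438, 182.57395935058594), 32.45249938964844)
[416. 175.] rect ((634.9356079101562, -180.15151977539062), (84.54007720947266, 84.319580078125), 12.39993953704834) circ ((634.470703125, -180.15916442871094), 57.900875091552734)
strip [[505.95996  54.4944 ]
 [471.289   -69.38229]
 [405.67838 -49.76769]
 [439.4645   73.42711]] ((455.37677001953125, 2.0224227905273438), (128.94700622558594, 69.13751983642578), 74.36397552490234)
cart-top [[459.01399201  30.54328391]] [[472.58129602  26.29628601]]
block [[ 515.9821  -238.19305]
 [ 511.13403 -289.9933 ]
 [ 462.24454 -280.38315]
 [ 470.38965 -231.54707]] [ 489.9376  -260.02914] ((490.839599609375, -260.3040771484375), (51.892024993896484, 49.80436325073242), 80.53109741210938)
nut [[ 490.30438276 -257.06417497]]
{'camera_matrix': array([[371.64829954,   0.        , 318.2585122 ],
       [  0.        , 371.64829954, 238.5077538 ],
       [  0.        ,   0.        ,   1.        ]]), 'world_from_camera': array([[ 3.76940280e-01, -8.92838001e-01, -2.46487990e-01,
         1.69436653e+02],
       [ 9.26237564e-01,  3.63356148e-01,  1.00281031e-01,
         6.07905375e+02],
       [ 2.82110901e-05, -2.66106396e-01,  9.63943663e-01,
         3.84412459e+02],
       [ 0.00000000e+00,  0.00000000e+00,  0.00000000e+00,
         1.00000000e+00]])}
```

```bash
python3 -c "
from h import *
go(490,-258,190,-9.5)"
```

```text
shift [-551.1 -679.1   32.7] turn [ 0.   -0.    1.35] q6 -0.02 t 1.1
```

```bash
python3 -m creep '[{"translation":[-37,-45,2],"angular":[0,0,0.09],"jaw":0.6},{"translation":[-74,-90,4],"angular":[0,0,0.18],"jaw":0.6},{"translation":[-111,-135,6],"angular":[0,0,0.27],"jaw":0.6},{"translation":[-148,-180,8],"angular":[0,0,0.36],"jaw":0.6},{"translation":[-185,-225,10],"angular":[0,0,0.45],"jaw":0.6},{"translation":[-222,-270,12],"angular":[0,0,0.54],"jaw":0.6},{"translation":[-259,-315,14],"angular":[0,0,0.63],"jaw":0.6},{"translation":[-296,-360,16],"angular":[0,0,0.72],"jaw":0.6}]'; python3 -c "
from h import *
go(490,-258,190,-9.5)"
```

```text
t: 2.1
ee_pos: [374.6, 132.1, 207.0]
orientation: [1.654, 2.67, 0.001]
ft_force: [0.8, 0.3, 0.5]
width: 52.5
grasp_force: 0.0
shift [-400.7  -70.3   17. ] turn [ 0.001 -0.     0.627] q6 -0.15 t 2.1
```

```bash
python3 -m creep '[{"translation":[-57,-10,3],"angular":[0,0,0.09],"jaw":0.6},{"translation":[-114,-20,5],"angular":[0,0,0.18],"jaw":0.6},{"translation":[-171,-30,8],"angular":[0,0,0.27],"jaw":0.6},{"translation":[-228,-40,10],"angular":[0,0,0.36],"jaw":0.6},{"translation":[-285,-50,12],"angular":[0,0,0.45],"jaw":0.6},{"translation":[-342,-60,15],"angular":[0,0,0.54],"jaw":0.6},{"translation":[-400,-70,17],"angular":[0,0,0.627],"jaw":0.6},{"translation":[-400,-70,17],"angular":[0,0,0.627],"jaw":0.6}]'; python3 - <<'E'
from h import *
I=ctrl.camera_info("wrist"); im=ctrl.get_image("wrist"); cv2.imwrite("pics/w1.png",im[:,:,::-1])
np.save("w1.npy",[I["camera_matrix"],I["world_from_camera"][:3,:3]],allow_pickle=True)
import pickle; pickle.dump(I,open("w1.pkl","wb"))
for l in ["nut","ring","block"]:
    print(l,[(np.round(d["rect"]).astype(int).tolist(),round(d["score"],2)) for d in ctrl.look_for("wrist",l)][:3])
print(pix(I,[490,-258,92]))
go(490,-258,190,-9.5)
E
```

```text
t: 3.1
ee_pos: [491.5, -258.9, 189.6]
orientation: [2.398, 2.027, 0.0]
ft_force: [0.4, 1.3, -0.6]
width: 53.0
grasp_force: 0.0
nut [([297, 207, 337, 261], 0.93), ([287, 193, 343, 239], 0.63)]
ring [([288, 195, 342, 240], 0.91), ([398, 59, 500, 171], 0.43)]
block [([395, 225, 465, 299], 0.96), ([226, 61, 311, 144], 0.9), ([206, 276, 279, 340], 0.8)]
[[314.70996121 241.3837776 ]]
shift [-3.7  0.7 -0.5] turn [-0.001 -0.001  0.004] q6 -0.34 t 3.3
```

View pics/w1.png

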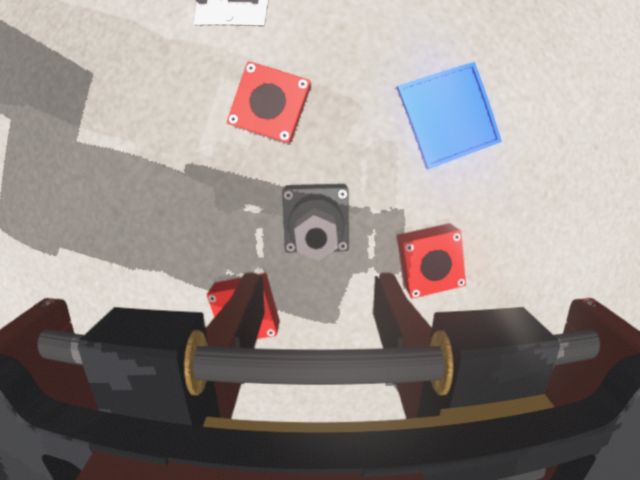

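The stack is in the middle of the picture: nut at (316,238) and block screws at (289,195), (342,194), (346,246) and (290,247). The reds are off to the sides. I'll take one enlarged crop for the nut's yaw.

```bash
python3 - <<'E'
from h import *
import pickle; I=pickle.load(open("w1.pkl","rb"))
a=cv2.imread("pics/w1.png"); cv2.imwrite("pics/w1c.png",cv2.resize(a[175:275,265:365],None,fx=6,fy=6,interpolation=cv2.INTER_CUBIC))
s=proj(I,[(289,195),(342,194),(346,246),(290,247)],32,True).astype(np.float32)
print(s.mean(0),cv2.minAreaRect(s))
print(proj(I,[316.5,238],92,True))
E
```

```text
[ 491.6864 -256.5594] ((492.34381103515625, -256.65484619140625), (47.13279342651367, 50.31867980957031), 81.44039154052734)
[[ 491.7068123  -255.70800441]]
```

View pics/w1c.png

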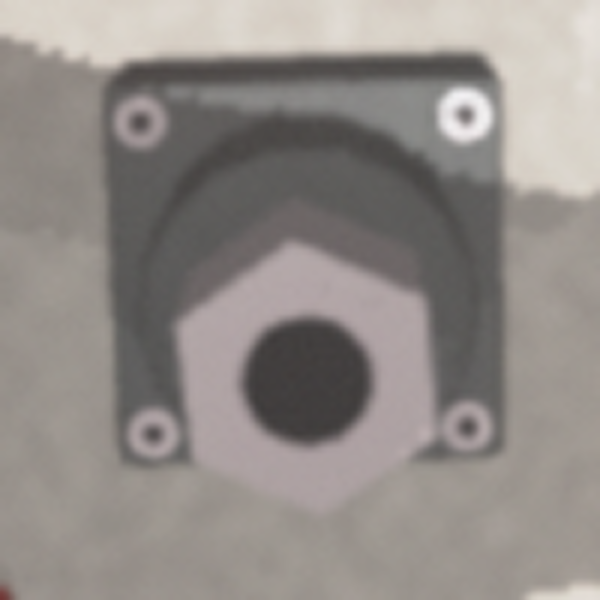

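Nut corners in the crop are (292,240), (425,295), (437,432), (322,515), (192,462) and (177,322). Block screws are (140,122), (465,115), (468,426) and (152,433).

```bash
python3 - <<'E'
from h import *
import pickle; I=pickle.load(open("w1.pkl","rb"))
f=lambda L:[(265+x/6-.4,175+y/6-.4) for x,y in L]
w=proj(I,f([(292,240),(425,295),(437,432),(322,515),(192,462),(177,322)]),92,True)
c=w.mean(0); d=w-c; a=np.degrees(np.arctan2(d[:,1],d[:,0]))
z=np.exp(1j*np.radians(a*6)).mean(); print("nut",c,np.linalg.norm(d,axis=1),"corner ang",np.degrees(np.angle(z))/6,"flat +30")
s=proj(I,f([(140,122),(465,115),(468,426),(152,433)]),32,True)
d=s-s.mean(0);a=np.degrees(np.arctan2(d[:,1],d[:,0]));z=np.exp(1j*np.radians(a*4)).mean();print("block",s.mean(0),"side ang",np.degrees(np.angle(z))/4-45)
fl=np.degrees(np.angle(np.exp(1j*np.radians(0))))
E
```

```text
nut [ 491.27021343 -255.43690094] [17.18263679 17.47461134 17.0971406  17.41943409 17.58550583 17.15869022] corner ang 26.663157323578744 flat +30
block [ 490.74363736 -256.17975286] side ang -8.336370452766083
```

```bash
python3 -c "
from h import *
go(491,-255.7,70,-3.3)"
```

```text
shift [ -1.3   1.4 119.5] turn [-0.001 -0.001 -0.104] q6 -0.34 t 3.3
```

```bash
python3 -m creep '[{"translation":[-1,1.4,30],"angular":[0,0,-0.05],"jaw":0.6},{"translation":[-1,1.4,65],"angular":[0,0,-0.104],"jaw":0.6},{"translation":[-1,1.4,95],"angular":[0,0,-0.104],"jaw":0.6},{"translation":[-1,1.4,113],"angular":[0,0,-0.104],"jaw":0.6},{"translation":[-1,1.4,119.5],"angular":[0,0,-0.104],"jaw":0.6},{"translation":[-1,1.4,119.5],"angular":[0,0,-0.104],"jaw":0.3},{"translation":[-1,1.4,119.5],"angular":[0,0,-0.104],"jaw":0.2},{"translation":[-1,1.4,119.5],"angular":[0,0,-0.104],"jaw":0.2}]'; python3 -c "
from h import *
go(491,-255.7,70,-3.3)
go(487.4,277.3,200,84)"
```

```text
t: 4.3
ee_pos: [492.1, -256.8, 71.1]
orientation: [2.285, 2.154, 0.0]
ft_force: [-1.1, -0.2, 3.9]
width: 29.8
grasp_force: 30.0
shift [ 1.  -1.1  1.1] turn [ 0.001  0.001 -0.001] q6 -0.44 t 4.3
shift [ 532.8  -36.  -129.3] turn [ 0.000e+00  1.000e-03 -1.525e+00] q6 -0.44 t 4.3
```

```bash
python3 -m creep '[{"translation":[0,0,-25],"angular":[0,0,0],"jaw":0.2},{"translation":[20,-1,-55],"angular":[0,0,0],"jaw":0.2},{"translation":[70,-5,-65],"angular":[0,0,0],"jaw":0.2},{"translation":[130,-9,-65],"angular":[0,0,0],"jaw":0.2},{"translation":[190,-13,-65],"angular":[0,0,0],"jaw":0.2},{"translation":[250,-17,-65],"angular":[0,0,0],"jaw":0.2},{"translation":[310,-21,-65],"angular":[0,0,0],"jaw":0.2},{"translation":[370,-25,-65],"angular":[0,0,0],"jaw":0.2}]'; python3 -c "
from h import *
go(487.4,277.3,100)"
```

```text
t: 5.3
ee_pos: [488.6, 116.3, 135.7]
orientation: [2.286, 2.154, 0.002]
ft_force: [1.3, 0.4, -1.1]
width: 29.9
grasp_force: 30.0
shift [160.7 -10.8  35.8] turn [0. 0. 0.] q6 0.27 t 5.3
```

```bash
python3 -m creep '[{"translation":[50,-3,0],"angular":[0,0,0],"jaw":0.2},{"translation":[100,-7,0],"angular":[0,0,0],"jaw":0.2},{"translation":[145,-10,0],"angular":[0,0,10],"jaw":0.2},{"translation":[160,-11,5],"angular":[0,0,0],"jaw":0.2},{"translation":[160,-11,20],"angular":[0,0,0],"jaw":0.2},{"translation":[160,-11,35],"angular":[0,0,0],"jaw":0.2},{"translation":[160,-11,35],"angular":[0,0,0],"jaw":0.2},{"translation":[160,-11,35],"angular":[0,0,0],"jaw":0.2}]'; python3 - <<'E'
from h import *
I=ctrl.camera_info("wrist"); im=ctrl.get_image("wrist")[:,:,::-1].copy()
import pickle; pickle.dump(I,open("w2.pkl","wb"))
for z in (8,):
  for r in (27.7,32.3):
    a=np.radians(np.arange(0,360,60)+84.6)
    p=pix(I,np.c_[487.4+r*np.cos(a),277.3+r*np.sin(a),0*a+8])
    cv2.polylines(im,[np.round(p).astype(int)],True,(0,255,0),1)
cv2.imwrite("pics/w2.png",im)
go(487.4,277.3,100)
E
```

```text
t: 6.3
ee_pos: [487.2, 274.0, 100.0]
orientation: [-2.286, -2.155, 0.001]
ft_force: [-0.5, -0.7, -1.5]
width: 29.8
grasp_force: 30.0
shift [ 3.1 -0.1  0.4] turn [0. 0. 0.] q6 0.55 t 6.35
```

View pics/w2.png

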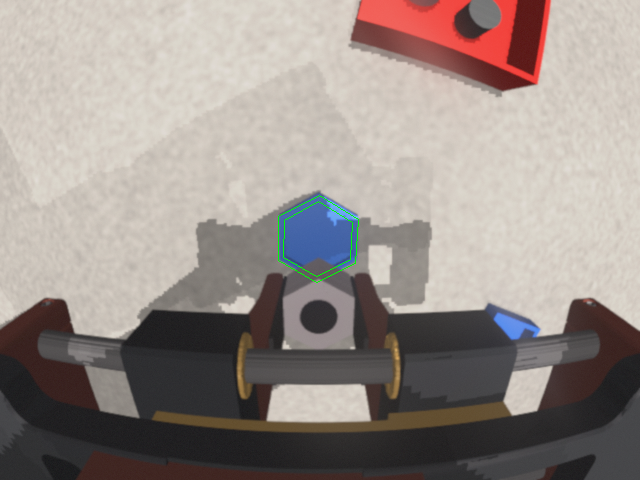

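The overlay of the estimated tray sits on the hex tray at (318,238) to within about 2 px, so I'll set the nut down.

```bash
python3 -m creep '[{"translation":[4,0,30],"angular":[0,0,0],"jaw":0.2},{"translation":[4,0,60],"angular":[0,0,0],"jaw":0.2},{"translation":[4,0,78],"angular":[0,0,0],"jaw":0.2},{"translation":[4,0,85],"angular":[0,0,0],"jaw":0.2},{"translation":[4,0,88],"angular":[0,0,0],"jaw":0.2},{"translation":[4,0,88.5],"angular":[0,0,0],"jaw":0.2},{"translation":[4,0,88.5],"angular":[0,0,0],"jaw":0.2},{"translation":[4,0,88.5],"angular":[0,0,0],"jaw":0.2}]'; python3 -c "
from h import *
go(487.4,278.3,11.2)"
```

```text
t: 7.35
ee_pos: [487.6, 278.9, 12.2]
orientation: [2.286, 2.155, 0.001]
ft_force: [0.0, 0.6, -0.5]
width: 30.1
grasp_force: 30.0
shift [-0.6 -0.1  1. ] turn [0. 0. 0.] q6 0.56 t 7.35
```

```bash
python3 -m creep '[{"translation":[0,0,1],"angular":[0,0,0],"jaw":0.2},{"translation":[0,0,1],"angular":[0,0,0],"jaw":0.2},{"translation":[0,0,1],"angular":[0,0,0],"jaw":0.5},{"translation":[0,0,1],"angular":[0,0,0],"jaw":0.5},{"translation":[0,0,-12],"angular":[0,0,0],"jaw":0.5},{"translation":[0,0,-50],"angular":[0,0,0],"jaw":0.65},{"translation":[-30,0,-105],"angular":[0,0,0],"jaw":0.65},{"translation":[-85,0,-120],"angular":[0,0,0],"jaw":0.65}]'; python3 -c "
from h import *
go(490.9,-256,125,-8.3)"
```

```text
t: 8.35
ee_pos: [484.6, 194.9, 135.7]
orientation: [2.281, 2.156, 0.011]
ft_force: [0.8, -0.2, 1.0]
width: 57.2
grasp_force: 0.0
shift [-449.8   31.6    9.5] turn [ 0.007 -0.003  0.088] q6 0.42 t 8.35
```

```bash
python3 -m creep '[{"translation":[-60,4,0],"angular":[0,0,0.01],"jaw":0.7},{"translation":[-120,8,0],"angular":[0,0,0.02],"jaw":0.7},{"translation":[-180,13,0],"angular":[0,0,0.04],"jaw":0.7},{"translation":[-240,17,0],"angular":[0,0,0.05],"jaw":0.7},{"translation":[-300,21,0],"angular":[0,0,0.06],"jaw":0.7},{"translation":[-360,25,0],"angular":[0,0,0.08],"jaw":0.7},{"translation":[-415,29,5],"angular":[0,0,0.088],"jaw":0.7},{"translation":[-450,31.6,9],"angular":[0,0,0.088],"jaw":0.7}]'; python3 - <<'E'
from h import *
I=ctrl.camera_info("wrist"); im=ctrl.get_image("wrist")[:,:,::-1].copy()
a=np.radians(np.arange(0,360,5))
for r in (11,23): cv2.polylines(im,[np.round(pix(I,np.c_[490.9+r*np.cos(a),-256+r*np.sin(a),0*a+64])).astype(int)],True,(0,255,0),1)
cv2.imwrite("pics/w3.png",im[100:400,150:550])
go(490.9,-256,38.5,-8.3)
E
```

```text
t: 9.35
ee_pos: [487.2, -259.9, 123.5]
orientation: [2.379, 2.049, 0.001]
ft_force: [0.5, 1.0, 0.1]
width: 61.3
grasp_force: 0.0
shift [ 7.4  2.  84.8] turn [ 0.002  0.002 -0.005] q6 -0.36 t 9.4
```

View pics/w3.png

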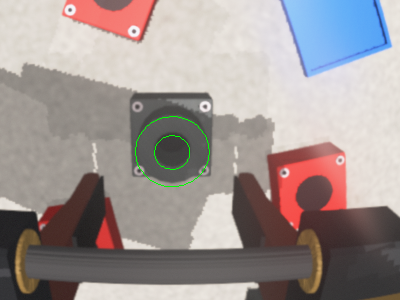

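The ring is where expected: the overlay matches to about 2 px around crop (172,150). Next I go down and grip it.

```bash
python3 -m creep '[{"translation":[5,1.5,15],"angular":[0,0,0],"jaw":0.7},{"translation":[6,2,40],"angular":[0,0,0],"jaw":0.7},{"translation":[6,2,65],"angular":[0,0,0],"jaw":0.7},{"translation":[6,2,79],"angular":[0,0,0],"jaw":0.7},{"translation":[6,2,84.5],"angular":[0,0,0],"jaw":0.7},{"translation":[6,2,84.5],"angular":[0,0,0],"jaw":0.45},{"translation":[6,2,84.5],"angular":[0,0,0],"jaw":0.4},{"translation":[6,2,84.5],"angular":[0,0,0],"jaw":0.4}]'; python3 -c "
from h import *
go(490.9,-256,38.5,-8.3)
go(625.2,1,115)"
```

```text
t: 10.4
ee_pos: [490.6, -251.8, 38.9]
orientation: [2.378, 2.051, 0.001]
ft_force: [0.2, 0.2, 1.3]
width: 44.7
grasp_force: 30.0
shift [-4.1  0.9  0.4] turn [ 0.001  0.    -0.002] q6 -0.35 t 10.4
shift [269.8  96.1 -76.1] turn [0. 0. 0.] q6 -0.35 t 10.4
```

The opening reads 44.7 mm and the tool sits 4 mm off in y, so I'll regrip the ring centred.

```bash
python3 -m creep '[{"translation":[0,0,0],"angular":[0,0,0],"jaw":0.6},{"translation":[0,0,0],"angular":[0,0,0],"jaw":0.6},{"translation":[-4,0.8,0],"angular":[0,0,0],"jaw":0.6},{"translation":[-4,0.8,0],"angular":[0,0,0],"jaw":0.6},{"translation":[-4,0.8,0],"angular":[0,0,0],"jaw":0.4},{"translation":[-4,0.8,0],"angular":[0,0,0],"jaw":0.4},{"translation":[-4,0.8,0],"angular":[0,0,0],"jaw":0.4},{"translation":[-4,0.8,0],"angular":[0,0,0],"jaw":0.4}]'; python3 -c "
from h import *
go(490.9,-256,38.5,-8.3)
go(625.2,1,115)"
```

```text
t: 11.4
ee_pos: [490.3, -255.6, 38.1]
orientation: [-2.378, -2.052, 0.0]
ft_force: [0.4, -0.7, -0.5]
width: 44.9
grasp_force: 30.0
shift [-0.3  0.7 -0.4] turn [-0.     0.    -0.002] q6 -0.36 t 11.4
shift [273.6  95.9 -76.9] turn [0. 0. 0.] q6 -0.36 t 11.4
```

```bash
python3 -m creep '[{"translation":[0,0,-25],"angular":[0,0,0],"jaw":0.4},{"translation":[15,5,-60],"angular":[0,0,0],"jaw":0.4},{"translation":[60,21,-77],"angular":[0,0,0],"jaw":0.4},{"translation":[115,40,-77],"angular":[0,0,0],"jaw":0.4},{"translation":[170,60,-77],"angular":[0,0,0],"jaw":0.4},{"translation":[225,79,-77],"angular":[0,0,0],"jaw":0.4},{"translation":[260,91,-77],"angular":[0,0,0],"jaw":0.4},{"translation":[273,96,-77],"angular":[0,0,0],"jaw":0.4}]'; python3 - <<'E'
from h import *
I=ctrl.camera_info("wrist"); im=ctrl.get_image("wrist")[:,:,::-1].copy()
a=np.radians(np.arange(0,360,5))
for r in (32,36): cv2.polylines(im,[np.round(pix(I,np.c_[625.2+r*np.cos(a),1+r*np.sin(a),0*a+8])).astype(int)],True,(0,255,0),1)
cv2.imwrite("pics/w4.png",im[100:400,150:550])
go(625.2,1,11)
E
```

```text
t: 12.4
ee_pos: [625.7, 2.5, 114.8]
orientation: [-2.376, -2.055, 0.0]
ft_force: [-0.3, -0.4, -1.0]
width: 44.8
grasp_force: 30.0
shift [ -1.8  -0.6 103.9] turn [0. 0. 0.] q6 0.13 t 12.45
```

View pics/w4.png

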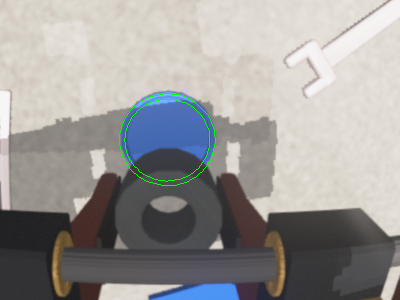

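The round tray lies under the overlay at crop (167,140), within 2 px. Setting the ring down.

```bash
python3 -m creep '[{"translation":[0,-0.5,30],"angular":[0,0,0],"jaw":0.4},{"translation":[0,-0.5,70],"angular":[0,0,0],"jaw":0.4},{"translation":[0,-0.5,92],"angular":[0,0,0],"jaw":0.4},{"translation":[0,-0.5,99],"angular":[0,0,0],"jaw":0.4},{"translation":[0,-0.5,102],"angular":[0,0,0],"jaw":0.4},{"translation":[0,-0.5,103],"angular":[0,0,0],"jaw":0.4},{"translation":[0,-0.5,103.5],"angular":[0,0,0],"jaw":0.4},{"translation":[0,-0.5,103.5],"angular":[0,0,0],"jaw":0.4}]'
```

```text
t: 13.45
ee_pos: [625.2, 0.5, 12.3]
orientation: [2.378, 2.052, 0.001]
ft_force: [-0.3, -0.0, -1.2]
width: 44.6
grasp_force: 30.0
```

```bash
python3 -m creep '[{"translation":[0,0,1],"angular":[0,0,0],"jaw":0.4},{"translation":[0,0,1.5],"angular":[0,0,0],"jaw":0.4},{"translation":[0,0,1.5],"angular":[0,0,0],"jaw":0.7},{"translation":[0,0,1.5],"angular":[0,0,0],"jaw":0.7},{"translation":[0,0,1.5],"angular":[0,0,0],"jaw":0.7},{"translation":[0,0,-12],"angular":[0,0,0],"jaw":0.7},{"translation":[0,0,-55],"angular":[0,0,0],"jaw":0.85},{"translation":[-35,-10,-95],"angular":[0,0,0],"jaw":0.85}]'; python3 -c "
from h import *
go(490.9,-256,100,-8.3)"
```

```text
t: 14.45
ee_pos: [610.7, -31.7, 108.7]
orientation: [2.375, 2.055, 0.002]
ft_force: [0.2, 0.9, 0.7]
width: 74.1
grasp_force: 0.0
shift [-239.2  -86.4    8.5] turn [ 0.002 -0.     0.001] q6 0.07 t 14.45
```

```bash
python3 -m creep '[{"translation":[-55,-20,0],"angular":[0,0,0],"jaw":0.86},{"translation":[-110,-40,0],"angular":[0,0,0],"jaw":0.86},{"translation":[-165,-60,0],"angular":[0,0,0],"jaw":0.86},{"translation":[-215,-78,0],"angular":[0,0,0],"jaw":0.86},{"translation":[-235,-85,0],"angular":[0,0,0],"jaw":0.86},{"translation":[-238,-86,8],"angular":[0,0,0],"jaw":0.86},{"translation":[-239,-86.4,8],"angular":[0,0,0],"jaw":0.86},{"translation":[-239,-86.4,8],"angular":[0,0,0],"jaw":0.86}]'; python3 - <<'E'
from h import *
I=ctrl.camera_info("wrist"); im=ctrl.get_image("wrist")[:,:,::-1].copy()
t=np.radians(-8.3); M=np.array([[np.cos(t),-np.sin(t)],[np.sin(t),np.cos(t)]])
p=np.array([[29,29],[29,-29],[-29,-29],[-29,29]])@M.T+[490.9,-256]
cv2.polylines(im,[np.round(pix(I,np.c_[p,[32]*4])).astype(int)],True,(0,255,0),1)
cv2.imwrite("pics/w5.png",im[100:400,150:550])
go(490.9,-256,6.5,-8.3)
E
```

```text
t: 15.45
ee_pos: [489.7, -255.6, 98.7]
orientation: [-2.377, -2.054, -0.0]
ft_force: [0.9, -0.4, 0.3]
width: 75.5
grasp_force: 0.0
shift [-0.2  1.2 92.2] turn [-0.    -0.    -0.001] q6 -0.36 t 15.5
```

View pics/w5.png

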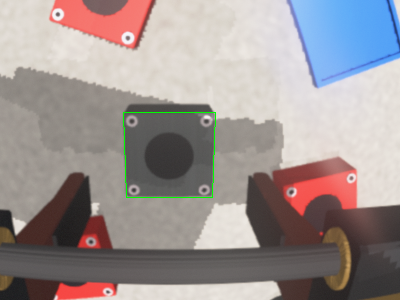

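The black block, with no ring on it now, sits exactly in the overlay at crop (170,155). The reds are clear of the fingers. Gripping it.

```bash
python3 -m creep '[{"translation":[0,1,25],"angular":[0,0,0],"jaw":0.86},{"translation":[0,1,55],"angular":[0,0,0],"jaw":0.86},{"translation":[0,1,78],"angular":[0,0,0],"jaw":0.86},{"translation":[0,1,88],"angular":[0,0,0],"jaw":0.86},{"translation":[0,1,91.5],"angular":[0,0,0],"jaw":0.86},{"translation":[0,1,91.5],"angular":[0,0,0],"jaw":0.6},{"translation":[0,1,91.5],"angular":[0,0,0],"jaw":0.55},{"translation":[0,1,91.5],"angular":[0,0,0],"jaw":0.55}]'; python3 -c "
from h import *
go(635,-180,80,12.4)"
```

```text
t: 16.5
ee_pos: [490.4, -256.8, 7.9]
orientation: [2.378, 2.052, 0.0]
ft_force: [-1.1, 0.5, 5.6]
width: 57.6
grasp_force: 30.0
shift [ 97.1 131.8 -72. ] turn [ 0.     0.    -0.363] q6 -0.36 t 16.5
```

```bash
python3 -m creep '[{"translation":[0,0,-20],"angular":[0,0,0],"jaw":0.55},{"translation":[0,0,-50],"angular":[0,0,0],"jaw":0.55},{"translation":[20,27,-72],"angular":[0,0,-0.08],"jaw":0.55},{"translation":[48,65,-72],"angular":[0,0,-0.18],"jaw":0.55},{"translation":[76,103,-72],"angular":[0,0,-0.28],"jaw":0.55},{"translation":[93,126,-72],"angular":[0,0,-0.36],"jaw":0.55},{"translation":[97,132,-72],"angular":[0,0,-0.363],"jaw":0.55},{"translation":[97,132,-72],"angular":[0,0,-0.363],"jaw":0.55}]'; python3 - <<'E'
from h import *
I=ctrl.camera_info("wrist"); im=ctrl.get_image("wrist")[:,:,::-1].copy()
t=np.radians(12.4); M=np.array([[np.cos(t),-np.sin(t)],[np.sin(t),np.cos(t)]])
for r in (38,42):
    p=np.array([[r,r],[r,-r],[-r,-r],[-r,r]])@M.T+[635,-180]
    cv2.polylines(im,[np.round(pix(I,np.c_[p,[8]*4])).astype(int)],True,(0,255,0),1)
cv2.imwrite("pics/w6.png",im[100:400,150:550])
go(635,-180,12,12.4)
E
```

```text
t: 17.5
ee_pos: [634.4, -180.0, 79.3]
orientation: [-1.969, -2.447, 0.001]
ft_force: [-1.4, -0.4, -5.6]
width: 58.1
grasp_force: 30.0
shift [-0.   1.3 67.2] turn [-0.001 -0.    -0.002] q6 -0.51 t 17.55
```

View pics/w6.png

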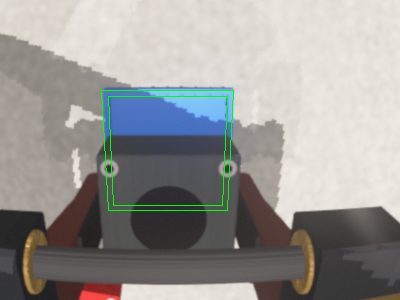

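The square tray matches the overlay (crop 105–232, 88–210). Lowering the block.

```bash
python3 -m creep '[{"translation":[0,0.7,25],"angular":[0,0,0],"jaw":0.55},{"translation":[0,0.7,48],"angular":[0,0,0],"jaw":0.55},{"translation":[0,0.7,60],"angular":[0,0,0],"jaw":0.55},{"translation":[0,0.7,65],"angular":[0,0,0],"jaw":0.55},{"translation":[0,0.7,67],"angular":[0,0,0],"jaw":0.55},{"translation":[0,0.7,68],"angular":[0,0,0],"jaw":0.55},{"translation":[0,0.7,68],"angular":[0,0,0],"jaw":0.55},{"translation":[0,0.7,68],"angular":[0,0,0],"jaw":0.55}]'
```

```text
t: 18.55
ee_pos: [636.0, -180.0, 12.0]
orientation: [1.968, 2.447, 0.0]
ft_force: [-2.6, -0.2, 1.3]
width: 58.0
grasp_force: 30.0
```

```bash
python3 -m creep '[{"translation":[0,0,0.5],"angular":[0,0,0],"jaw":0.8},{"translation":[0,0,0.5],"angular":[0,0,0],"jaw":0.8},{"translation":[0,0,0.5],"angular":[0,0,0],"jaw":0.82},{"translation":[0,0,-10],"angular":[0,0,0],"jaw":0.82},{"translation":[0,0,-40],"angular":[0,0,0],"jaw":0.82},{"translation":[0,0,-85],"angular":[0,0,0],"jaw":0.6},{"translation":[20,-20,-130],"angular":[0,0,-0.1],"jaw":0.5},{"translation":[55,-45,-150],"angular":[0,0,-0.28],"jaw":0.45}]'; python3 -c "
from h import *
go(468.7,27.4,160,74.4)"
```

```text
t: 19.55
ee_pos: [581.4, -136.4, 164.7]
orientation: [1.6, 2.697, 0.002]
ft_force: [0.1, 0.1, -0.4]
width: 45.5
grasp_force: 0.0
shift [197.8 -20.4   3.9] turn [ 0.002  0.005 -0.799] q6 -0.75 t 19.55
```

```bash
python3 -m creep '[{"translation":[40,-4,3],"angular":[0,0,-0.14],"jaw":0.42},{"translation":[80,-8,3],"angular":[0,0,-0.28],"jaw":0.42},{"translation":[120,-12,3],"angular":[0,0,-0.42],"jaw":0.42},{"translation":[155,-16,3],"angular":[0,0,-0.56],"jaw":0.42},{"translation":[180,-18,3],"angular":[0,0,-0.7],"jaw":0.42},{"translation":[196,-20,3],"angular":[0,0,-0.799],"jaw":0.42},{"translation":[197.5,-20.4,3],"angular":[0,0,-0.799],"jaw":0.42},{"translation":[197.5,-20.4,3],"angular":[0,0,-0.799],"jaw":0.42}]'; python3 - <<'E'
from h import *
import pickle
I=ctrl.camera_info("wrist"); im=ctrl.get_image("wrist")[:,:,::-1].copy(); pickle.dump(I,open("w7.pkl","wb"))
t=np.radians(-15.6); M=np.array([[np.cos(t),-np.sin(t)],[np.sin(t),np.cos(t)]])
c=cv2.resize(im[120:320,180:460],None,fx=2.8,fy=2.8,interpolation=cv2.INTER_CUBIC)
for P,z,(a,b,y0,h) in [(0,54,(-14,14,28,8)),(0,4,(-41,29,0,65))]:
    p=np.array([[b,y0+h],[b,y0-h],[a,y0-h],[a,y0+h]])@M.T+[461.2,.4]
    cv2.polylines(c,[np.round((pix(I,np.c_[p,[z]*4])-[180,120])*2.8).astype(int)],True,(0,255,0),1)
cv2.imwrite("pics/w7.png",c)
go(468.7,27.4,28,74.4)
E
```

```text
t: 20.55
ee_pos: [468.6, 28.0, 158.7]
orientation: [0.434, 3.11, 0.0]
ft_force: [0.0, 0.7, -0.0]
width: 36.9
grasp_force: 0.0
shift [ -0.   -0.4 130.5] turn [ 0.     0.001 -0.005] q6 -1.26 t 20.6
```

View pics/w7.png

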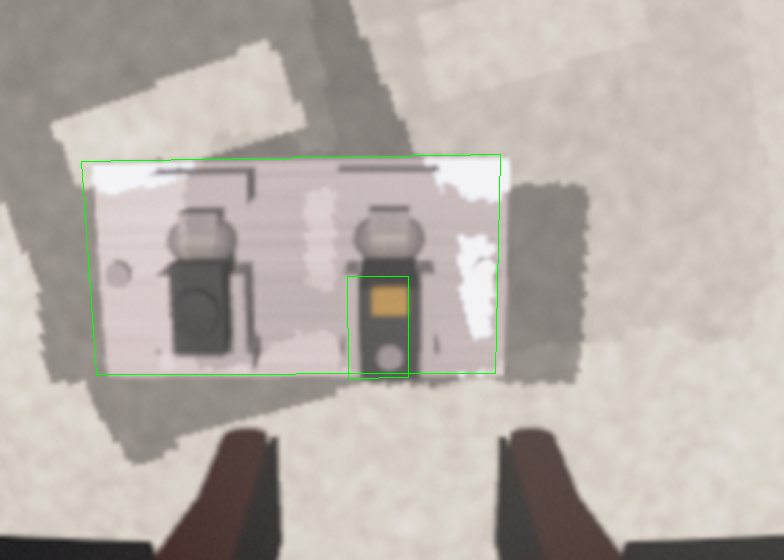

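The strip lies about 9 crop px right of my estimate. The cartridge (brass at (390,300), body 360–418 wide) is in the right pocket and the low-capped plug is in the left one at (200,310). I'll re-fit from the strip's corners.

```bash
python3 - <<'E'
from h import *
import pickle; I=pickle.load(open("w7.pkl","rb"))
f=lambda L:[(180+x/2.8-.3,120+y/2.8-.3) for x,y in L]
s=proj(I,f([(90,164),(508,157),(504,378),(102,377)]),4,True).astype(np.float32)
print(s, s.mean(0), cv2.minAreaRect(s))
e=s[1]-s[0]; e2=s[2]-s[3]; print(np.degrees(np.arctan2(e[1],e[0])),np.degrees(np.arctan2(e2[1],e2[0])),np.linalg.norm(e),np.linalg.norm(e2))
t=np.radians(-15.6); M=np.array([[np.cos(t),-np.sin(t)],[np.sin(t),np.cos(t)]])
# cartridge sides in strip y, at top heights
for z in (54,68):
    w=proj(I,f([(360,330),(418,330),(372,300),(408,300)]),z,True); print(z,((w-[461.2,.4])@M).round(1).tolist())
print("plug",((proj(I,f([(170,310),(231,310)]),32,True)-[461.2,.4])@M).round(1))
E
```

```text
[[405.78088  -49.00851 ]
 [440.4242    76.13319 ]
 [508.64655   57.310932]
 [472.78207  -68.648445]] [456.90842     3.9467907] ((456.68255615234375, 4.0211181640625), (130.9657440185547, 70.76885223388672), 74.10673522949219)
74.52617 74.10673 129.84837 130.96574
54 [[0.5, 23.1], [0.6, 38.5], [-7.7, 26.3], [-7.7, 35.8]]
68 [[-3.4, 23.5], [-3.3, 38.1], [-11.1, 26.6], [-11.1, 35.5]]
plug [[  0.2 -32.7]
 [  0.4 -14.7]]
```

```bash
python3 -c "
from h import *
go(469.9,29.6,28,74.3)"
```

```text
shift [ -0.6   2.  130.5] turn [ 0.     0.001 -0.004] q6 -1.26 t 20.6
```

```bash
python3 -m creep '[{"translation":[-0.6,2,35],"angular":[0,0,0],"jaw":0.4},{"translation":[-0.6,2,75],"angular":[0,0,0],"jaw":0.4},{"translation":[-0.6,2,105],"angular":[0,0,0],"jaw":0.4},{"translation":[-0.6,2,122],"angular":[0,0,0],"jaw":0.4},{"translation":[-0.6,2,130],"angular":[0,0,0],"jaw":0.4},{"translation":[-0.6,2,130],"angular":[0,0,0],"jaw":0.4},{"translation":[-0.6,2,130],"angular":[0,0,0],"jaw":0.22},{"translation":[-0.6,2,130],"angular":[0,0,0],"jaw":0.05}]'; python3 -c "
from h import *
go(469.9,29.6,28,74.3); print(ctrl.get_obs()['width'])"
```

```text
t: 21.6
ee_pos: [469.8, 29.9, 28.9]
orientation: [0.432, 3.11, 0.0]
ft_force: [0.8, -0.4, 0.9]
width: 18.7
grasp_force: 0.3
shift [-0.2 -0.3  0.9] turn [ 0.     0.001 -0.002] q6 -1.26 t 21.6
18.717201785698244
```

```bash
python3 -m creep '[{"translation":[0,0,0],"angular":[0,0,0],"jaw":0.05},{"translation":[0,0,0],"angular":[0,0,0],"jaw":0.05},{"translation":[0,0,0],"angular":[0,0,0],"jaw":0.05},{"translation":[0,0,0],"angular":[0,0,0],"jaw":0.05},{"translation":[0,0,0],"angular":[0,0,0],"jaw":0.05},{"translation":[0,0,0],"angular":[0,0,0],"jaw":0.05},{"translation":[0,0,0],"angular":[0,0,0],"jaw":0.05},{"translation":[0,0,0],"angular":[0,0,0],"jaw":0.05}]'
```

```text
t: 22.6
ee_pos: [469.5, 29.6, 28.7]
orientation: [0.431, 3.111, -0.0]
ft_force: [-0.1, -5.6, 4.9]
width: 16.0
grasp_force: 29.9
```

```bash
python3 -m creep '[{"translation":[0,-0.4,0],"angular":[0,0,0],"jaw":0.05},{"translation":[0,-0.4,-2],"angular":[0,0,0],"jaw":0.05},{"translation":[0,-0.4,-5],"angular":[0,0,0],"jaw":0.05},{"translation":[0,-0.4,-9],"angular":[0,0,0],"jaw":0.05},{"translation":[0,-0.4,-14],"angular":[0,0,0],"jaw":0.05},{"translation":[0,-0.4,-20],"angular":[0,0,0],"jaw":0.05},{"translation":[0,-0.4,-26],"angular":[0,0,0],"jaw":0.05},{"translation":[0,-0.4,-34],"angular":[0,0,0],"jaw":0.05}]'; python3 -c "
from h import *
go(641.7,182,120,64.3)"
```

```text
t: 23.6
ee_pos: [468.6, 29.7, 62.5]
orientation: [-0.432, -3.111, 0.0]
ft_force: [0.5, 0.1, -1.1]
width: 15.6
grasp_force: 30.0
shift [-125.   193.7  -57.6] turn [-0.    -0.001  0.173] q6 -1.26 t 23.6
```

```bash
python3 -m creep '[{"translation":[0,0,-25],"angular":[0,0,0],"jaw":0.05},{"translation":[-15,25,-50],"angular":[0,0,0.03],"jaw":0.05},{"translation":[-42,65,-58],"angular":[0,0,0.07],"jaw":0.05},{"translation":[-70,109,-58],"angular":[0,0,0.11],"jaw":0.05},{"translation":[-97,150,-58],"angular":[0,0,0.15],"jaw":0.05},{"translation":[-118,183,-58],"angular":[0,0,0.173],"jaw":0.05},{"translation":[-124,192,-58],"angular":[0,0,0.173],"jaw":0.05},{"translation":[-125,193.5,-58],"angular":[0,0,0.173],"jaw":0.05}]'; python3 - <<'E'
from h import *
import pickle
I=ctrl.camera_info("wrist"); im=ctrl.get_image("wrist")[:,:,::-1].copy(); pickle.dump(I,open("w8.pkl","wb"))
t=np.radians(-25.7); M=np.array([[np.cos(t),-np.sin(t)],[np.sin(t),np.cos(t)]])
c=cv2.resize(im[120:360,180:460],None,fx=2.5,fy=2.5,interpolation=cv2.INTER_CUBIC)
for a,b in [(22,16),(26,20)]:
    p=np.array([[a,b],[a,-b],[-a,-b],[-a,b]])@M.T+[641.7,182]
    cv2.polylines(c,[np.round((pix(I,np.c_[p,[19]*4])-[180,120])*2.5).astype(int)],True,(0,255,0),1)
cv2.imwrite("pics/w8.png",c)
go(641.7,182,120,64.3)
E
```

```text
t: 24.6
ee_pos: [641.2, 181.5, 119.9]
orientation: [-0.697, -3.062, 0.001]
ft_force: [-0.6, -0.5, -2.2]
width: 16.1
grasp_force: 30.0
shift [-0.3  1.  -0.1] turn [-0.001 -0.001  0.   ] q6 -0.86 t 24.65
```

View pics/w8.png

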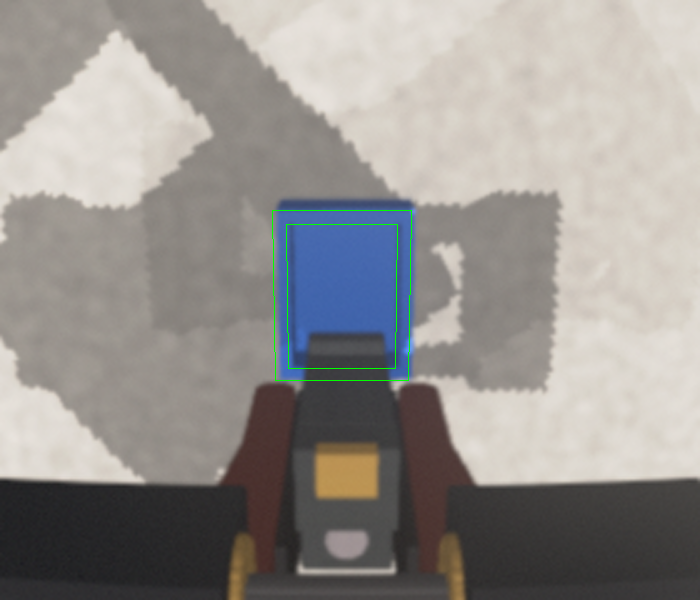

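The cartridge hangs upright between the fingers (brass at (347,470)). The deep tray matches the overlay at (343,295) to about 1 mm. Lowering it.

```bash
python3 -m creep '[{"translation":[0,1,30],"angular":[0,0,0],"jaw":0.05},{"translation":[0,1,55],"angular":[0,0,0],"jaw":0.05},{"translation":[0,1,70],"angular":[0,0,0],"jaw":0.05},{"translation":[0,1,80],"angular":[0,0,0],"jaw":0.05},{"translation":[0,1,86],"angular":[0,0,0],"jaw":0.05},{"translation":[0,1,89],"angular":[0,0,0],"jaw":0.05},{"translation":[0,1,90],"angular":[0,0,0],"jaw":0.05},{"translation":[0,1,90],"angular":[0,0,0],"jaw":0.05}]'
```

```text
t: 25.65
ee_pos: [642.7, 182.7, 30.6]
orientation: [0.699, 3.062, 0.0]
ft_force: [0.1, -0.8, -1.7]
width: 15.9
grasp_force: 30.0
```

Not in contact yet, so I lower it slowly a little more.

```bash
python3 -m creep '[{"translation":[0,0,0.5],"angular":[0,0,0],"jaw":0.05},{"translation":[0,0,1],"angular":[0,0,0],"jaw":0.05},{"translation":[0,0,1.5],"angular":[0,0,0],"jaw":0.05},{"translation":[0,0,1.5],"angular":[0,0,0],"jaw":0.05},{"translation":[0,0,1.5],"angular":[0,0,0],"jaw":0.05},{"translation":[0,0,1.5],"angular":[0,0,0],"jaw":0.05},{"translation":[0,0,1.5],"angular":[0,0,0],"jaw":0.05},{"translation":[0,0,1.5],"angular":[0,0,0],"jaw":0.05}]'
```

```text
t: 26.65
ee_pos: [642.5, 182.6, 28.8]
orientation: [0.699, 3.063, 0.0]
ft_force: [-0.3, -0.4, 0.2]
width: 15.8
grasp_force: 30.0
```

```bash
python3 -m creep '[{"translation":[0,0,0.3],"angular":[0,0,0],"jaw":0.25},{"translation":[0,0,0.3],"angular":[0,0,0],"jaw":0.35},{"translation":[0,0,0.3],"angular":[0,0,0],"jaw":0.4},{"translation":[0,0,-10],"angular":[0,0,0],"jaw":0.4},{"translation":[0,0,-45],"angular":[0,0,0],"jaw":0.4},{"translation":[0,0,-95],"angular":[0,0,0],"jaw":0.4},{"translation":[50,0,-130],"angular":[0,0,0],"jaw":0.5},{"translation":[110,0,-150],"angular":[0,0,0],"jaw":0.5}]'; python3 -c "
from h import *
go(400,200,200)"
```

```text
t: 27.65
ee_pos: [544.5, 230.6, 181.3]
orientation: [0.701, 3.059, 0.004]
ft_force: [0.2, 1.3, 0.3]
width: 43.6
grasp_force: 0.0
shift [116.7 -90.4 -19.3] turn [0. 0. 0.] q6 -0.74 t 27.65
```

```bash
python3 -m creep '[{"translation":[0,55,-20],"angular":[0,0,0],"jaw":0.5},{"translation":[0,110,-40],"angular":[0,0,0],"jaw":0.5},{"translation":[20,165,-40],"angular":[0,0,0],"jaw":0.5},{"translation":[60,210,-40],"angular":[0,0,0],"jaw":0.5},{"translation":[110,240,-40],"angular":[0,0,0],"jaw":0.5},{"translation":[160,270,-40],"angular":[0,0,0],"jaw":0.5},{"translation":[200,290,-40],"angular":[0,0,0],"jaw":0.5},{"translation":[230,300,-40],"angular":[0,0,0],"jaw":0.5}]'; python3 - <<'E'
from h import *
a=ctrl.get_image("top"); b=ctrl.get_image("scene")
f=lambda i,y,x,h,w,s:cv2.resize(i[y:y+h,x:x+w,::-1],None,fx=s,fy=s,interpolation=cv2.INTER_CUBIC)
A=f(a,140,140,180,400,2); B=f(b,160,180,170,300,2.4)[:240]
B=f(b,170,170,170,400,2)[:240+0]
cv2.imwrite("pics/end.png",np.vstack([A,f(b,170,170,120,400,2)]))
cv2.imwrite("pics/end2.png",f(b,170,170,180,300,2.6))
print(ctrl.get_obs()["qpos"],ctrl.get_obs()["ee_pos"])
E
```

```text
t: 28.65
ee_pos: [465.3, 601.9, 219.1]
orientation: [0.697, 3.063, 0.001]
ft_force: [0.1, 0.5, 0.1]
width: 44.3
grasp_force: 0.0
[ 8.98490527e-01  6.29091318e-01  1.29147201e+00  7.94892805e-04
  1.22050542e+00 -2.27508722e-01] [464.12871046 602.54464755 219.08509909]
```

View pics/end.png

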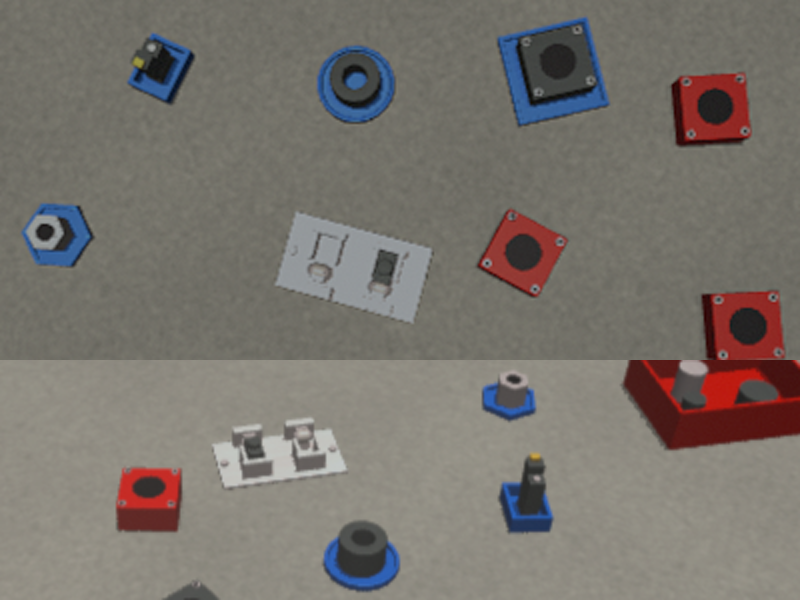

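View pics/end2.png

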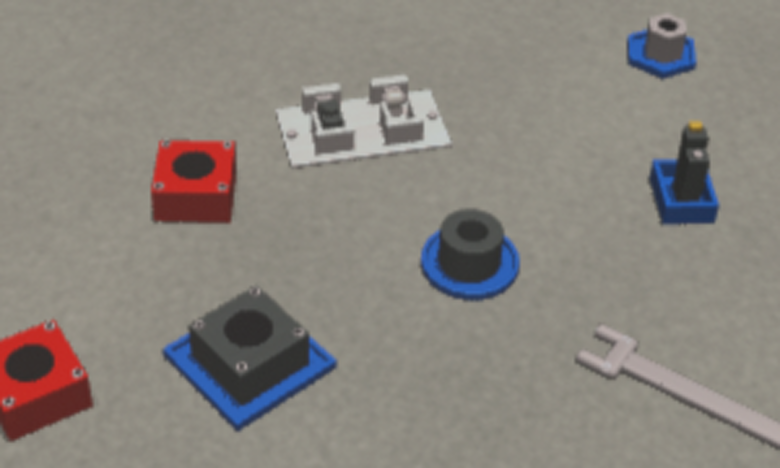

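All four pieces stand flat in their own trays: nut at crop (45,232), ring (355,79), block (558,62) and cartridge (152,55). The plug is still in its clip. I'll do a quick numeric check before handing in.

```bash
python3 - <<'E'
from h import *
I=ctrl.camera_info("top")
f=lambda x,y,z:proj(I,[140+x/2,140+y/2],z)[0]
d=[np.linalg.norm(f(*p)-q) for p,q in [((45,232,32),(487.4,277.3)),((355,78,36),(625.2,1)),((558,62,36),(635,-180)),((152,55,63),(641.7,182))]]
print(np.round(d,1))
if max(d)<8: print(ctrl.close_job())
E
```

```text
[0.6 2.8 1.3 6. ]
the job is handed in; nothing more can be done
None
```

The job is handed in at about 29 s of the 102 s limit: nut, ring, block and cartridge each stand upright in their own trays, at most about 6 mm off centre by the top camera, and the plug is still in its clip; no pass/fail result came back.

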